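# Mirror a row of clay stamps into the other rack

### The arm

A 6-joint arm with a two-finger parallel gripper is mounted at the origin on the work surface. World frame = base frame: x ahead of the robot, y to its left, z up, the work surface at z = 0. Lengths are in mm, angles in rad, forces in N, time in s.
With the tool pointing down it reaches from about 275 to 825 mm from the base axis. Payload 4.9 kg.
Tool frame: the origin (TCP) lies at the very end of the fingers, on their centre line; the grasp point (between the pads) lies 19 mm behind it; z points along the fingers, y is the line along which they close (so a half turn about z gives the same grasp; the last joint's range is limited). The gripper opens to 85 mm and grips with 20 to 120 N. Pads are 22 mm wide; open, the fingers measure 114 mm over their backs; the gripper's body (76 mm by 85 mm) begins 54 mm behind the grasp point. The pads swing forward as they close: fully open they stand 13 mm farther back than shut.
Start: joints at [-1.316, 0.326, -0.193, 1.052, 0, 1.437], TCP at [208.506, -508.963, 231.281] pointing down, gripper open.
Joint ranges: [-2.65, 2.65], [-0.97, 1.79], [-1.3, 1.35], [-1.93, 2.1], [-1.47, 1.37], [-3.14, 3.14]. Speed limits (rad/s): [2.57, 2.57, 3.14, 3.14, 3.14, 3.14].

### API

Orientations are given as [roll, pitch, yaw] about the fixed x, y, z axes, in that order (R = Rz(yaw) Ry(pitch) Rx(roll)).
In Python, from bench import bot, solve_ik, imaging gives the robot as it stands. Calls block until the motion is done:
- bot.move_ptp(position, orientation): joint-space move of the TCP to a pose.
- bot.movel(position, rot=None, max_speed=150, threshold=None): straight line of the TCP; rot=None keeps the orientation; max_speed is the mean speed in mm/s. With threshold (N) it stops when the force on the tool has changed by that much, and returns True; else False.
- bot.move_j(angles): joint-space move.
- bot.grip(opening, effort=None): opening from 0.0 (shut) to 1.0 (fully open); effort is the grip in N (None keeps the last); returns when the fingers have stopped.
- bot.dwell(seconds).
- solve_ik(position, orientation): joint angles nearest the present ones, or None.
- bot.get_state(): the state.
- imaging.capture(name): name is "side" or "top"; returns the picture (400x640x3 uint8, blue, green, red); there is no depth.
- imaging.camera_model(name): a dict with "K" (3x3 intrinsics, pixels), "k1" (the pictures are not rectified: a ray, as slopes to the right and down, at radius r is drawn at 1 + k1 r^2 times it, then the intrinsics apply), "position" and "rotation" of the camera in the world. Camera axes: x right, y up, looking along -z (the intrinsics and any distortion apply to the point x, -y, -z); pixel columns grow to the right and rows downward; lengths in mm; the calibration is good to about 2 mm. A picture is of the moment at which its call begins. camera_model takes no time and is no camera call.
A pose or a line that the arm cannot do raises bot.IKError and nothing moves.
- bot.sign_off(): hands the job in; it is judged then, once.
The state is a dict: "t": time; "qpos": joint angles; "joint_velocities": joint speeds; "effort": joint torques, N m; "tcp_pos": TCP position; "orientation": TCP orientation; "contact_force": force on the tool from outside, world axes, zero at the start; "wrist_torque": the same for the moment, N m; "opening": opening from 0.0 (shut) to 1.0 (fully open); "gripper_force": force on a finger pad.
Only numpy, scipy, OpenCV 4.12 (cv2) and the standard library are available. Lean on these libraries where they do the work, as an engineer would, in place of code of your own. Each camera call takes 0.05 s, during which the arm holds its last target. There are 200 camera calls.

### The job

Move the four coloured hand stamps from the wooden rack to the white rack in reverse order along the row (the stamp at the left end of the wooden rack goes to the right end of the white rack, and so on), so that the maker across the bench reads them in the same order from her side. Stand each one upright on the floor of its own compartment; set them down without dropping them, and do not tip any over.

Things in the scene. Friction and masses are not known exactly. Their poses are not given: they have to be found in the camera images.
- stamp_red: hand stamp with a red handle, 74 mm tall, 60 to 130 g, standing upright: round brass foot 30 mm across and 10 mm high, neck 12 mm across, then the red handle, a straight cylinder 22 mm across from 27 to 68 mm above the foot's underside, with a rounded top. Origin: centre of the foot's underside; z up along the handle
- stamp_blue: hand stamp with a blue handle, 74 mm tall, 60 to 130 g, standing upright: round brass foot 30 mm across and 10 mm high, neck 12 mm across, then the blue handle, a straight cylinder 22 mm across from 27 to 68 mm above the foot's underside, with a rounded top. Origin: centre of the foot's underside; z up along the handle
- stamp_green: hand stamp with a green handle, 74 mm tall, 60 to 130 g, standing upright: round brass foot 30 mm across and 10 mm high, neck 12 mm across, then the green handle, a straight cylinder 22 mm across from 27 to 68 mm above the foot's underside, with a rounded top. Origin: centre of the foot's underside; z up along the handle
- stamp_yellow: hand stamp with a yellow handle, 74 mm tall, 60 to 130 g, standing upright: round brass foot 30 mm across and 10 mm high, neck 12 mm across, then the yellow handle, a straight cylinder 22 mm across from 27 to 68 mm above the foot's underside, with a rounded top. Origin: centre of the foot's underside; z up along the handle
- cell_red: red open square plastic cell, 50 mm outside, 44 mm inside, 14 mm high, inner floor 3 mm above its origin; fixed on the wooden rack, one of its four places; at the start the red stamp stands in it. Origin: centre of its underside
- cell_blue: blue open square plastic cell, 50 mm outside, 44 mm inside, 14 mm high, inner floor 3 mm above its origin; fixed on the wooden rack, one of its four places; at the start the blue stamp stands in it. Origin: centre of its underside
- cell_green: green open square plastic cell, 50 mm outside, 44 mm inside, 14 mm high, inner floor 3 mm above its origin; fixed on the wooden rack, one of its four places; at the start the green stamp stands in it. Origin: centre of its underside
- cell_yellow: yellow open square plastic cell, 50 mm outside, 44 mm inside, 14 mm high, inner floor 3 mm above its origin; fixed on the wooden rack, one of its four places; at the start the yellow stamp stands in it. Origin: centre of its underside
- wood_rack: dark wooden rack, fixed, 64 mm (x) by 232 mm (y); the four coloured cells stand in a row along its y axis, 6 mm above the table, centres at y = -81, -27, 27, 81 mm; colours in any order. Origin: centre of its underside. The two racks stand one behind the other, either one nearer the robot, each with its y axis within 0.2 rad of world +y
- white_rack: white plastic rack, fixed, empty at the start, 58 mm (x) by 220 mm (y): four open compartments in a row along its y axis, centres at x = 0, y = -81, -27, 27, 81 mm, each 50 mm by 50 mm inside; walls 4 mm thick, tops 18 mm above the table, inner floor 5 mm above the table. Origin: centre of its underside; y axis within 0.2 rad of world +y
Mind the look-alikes: they are no part of the job. What is shaped like the stamp_red but pink or turquoise is not meant.

How it is judged (in metres and radians):
At the end, for the whole second after the job is handed in: Each stamp stands upright (0.12 rad) in the white rack compartment mirroring its own-coloured cell on the wooden rack (cell at y = +81 mm: compartment at y = -81, +27: -27, and so on), its foot within 13 mm of the centre in x and y and 3 mm of the floor, released, at rest (((y of cell_red in the frame of wood_rack between -0.091 and -0.071 m and y of stamp_red in the frame of white_rack between 0.068 and 0.094 m) or (y of cell_red in the frame of wood_rack between -0.037 and -0.017 m and y of stamp_red in the frame of white_rack between 0.014 and 0.04 m) or (y of cell_red in the frame of wood_rack between 0.017 and 0.037 m and y of stamp_red in the frame of white_rack between -0.04 and -0.014 m) or (y of cell_red in the frame of wood_rack between 0.071 and 0.091 m and y of stamp_red in the frame of white_rack between -0.094 and -0.068 m)) and x of stamp_red in the frame of white_rack between -0.013 and 0.013 m and z of stamp_red in the frame of white_rack between 0.002 and 0.008 m and angle between each of stamp_red, stamp_blue, stamp_green, stamp_yellow's own z axis and vertical below 0.12 rad and linear speed of each of stamp_red, stamp_blue, stamp_green, stamp_yellow below 0.02 m/s and angular speed of each of stamp_red, stamp_blue, stamp_green, stamp_yellow below 0.2 rad/s and ((y of cell_blue in the frame of wood_rack between -0.091 and -0.071 m and y of stamp_blue in the frame of white_rack between 0.068 and 0.094 m) or (y of cell_blue in the frame of wood_rack between -0.037 and -0.017 m and y of stamp_blue in the frame of white_rack between 0.014 and 0.04 m) or (y of cell_blue in the frame of wood_rack between 0.017 and 0.037 m and y of stamp_blue in the frame of white_rack between -0.04 and -0.014 m) or (y of cell_blue in the frame of wood_rack between 0.071 and 0.091 m and y of stamp_blue in the frame of white_rack between -0.094 and -0.068 m)) and x of stamp_blue in the frame of white_rack between -0.013 and 0.013 m and z of stamp_blue in the frame of white_rack between 0.002 and 0.008 m and ((y of cell_green in the frame of wood_rack between -0.091 and -0.071 m and y of stamp_green in the frame of white_rack between 0.068 and 0.094 m) or (y of cell_green in the frame of wood_rack between -0.037 and -0.017 m and y of stamp_green in the frame of white_rack between 0.014 and 0.04 m) or (y of cell_green in the frame of wood_rack between 0.017 and 0.037 m and y of stamp_green in the frame of white_rack between -0.04 and -0.014 m) or (y of cell_green in the frame of wood_rack between 0.071 and 0.091 m and y of stamp_green in the frame of white_rack between -0.094 and -0.068 m)) and x of stamp_green in the frame of white_rack between -0.013 and 0.013 m and z of stamp_green in the frame of white_rack between 0.002 and 0.008 m and ((y of cell_yellow in the frame of wood_rack between -0.091 and -0.071 m and y of stamp_yellow in the frame of white_rack between 0.068 and 0.094 m) or (y of cell_yellow in the frame of wood_rack between -0.037 and -0.017 m and y of stamp_yellow in the frame of white_rack between 0.014 and 0.04 m) or (y of cell_yellow in the frame of wood_rack between 0.017 and 0.037 m and y of stamp_yellow in the frame of white_rack between -0.04 and -0.014 m) or (y of cell_yellow in the frame of wood_rack between 0.071 and 0.091 m and y of stamp_yellow in the frame of white_rack between -0.094 and -0.068 m)) and x of stamp_yellow in the frame of white_rack between -0.013 and 0.013 m and z of stamp_yellow in the frame of white_rack between 0.002 and 0.008 m); the robot touches nothing.
It fails at once if a stamp is tipped over or laid down (more than 0.6 rad off upright) (angle between any of stamp_red, stamp_blue, stamp_green, stamp_yellow's own z axis and vertical above 0.6 rad).
It fails at once if a stamp is dropped or thrown (over 0.6 m/s with no finger on it: a fall of about 18 mm) ((linear speed of stamp_red above 0.6 m/s and contact force between stamp_red and the fingers below 0.05 N) or (linear speed of stamp_blue above 0.6 m/s and contact force between stamp_blue and the fingers below 0.05 N) or (linear speed of stamp_green above 0.6 m/s and contact force between stamp_green and the fingers below 0.05 N) or (linear speed of stamp_yellow above 0.6 m/s and contact force between stamp_yellow and the fingers below 0.05 N)).
It also fails if it takes over 96 s, if anything falls off the work surface, if the arm or the gripper's body presses on something with over 40 N, if the wrist force passes 120 N, or if a joint passes its speed limit or range.

## Working session

There is one attempt and no reset: what is moved stays moved. The work goes in short steps, each a Python script; the robot and the scene stay as the last script left them, time stands still between calls to the robot, and variables do not carry over. Pictures are saved under pics/ and viewed, at most 14 in all, crops included, and the job is handed in when it is done.

```bash
ls; mkdir -p pics; python3 - <<'E'
from bench import bot, imaging
import cv2
for n in ("top","side"):
    cv2.imwrite(f"pics/{n}0.png", imaging.capture(n)); print(n, imaging.camera_model(n))
print(bot.get_state())
E
```

```text
pics
top {'K': array([[370.27589696,   0.        , 324.47996879],
       [  0.        , 370.27589696, 204.73991422],
       [  0.        ,   0.        ,   1.        ]]), 'k1': -0.057608844723384074, 'position': array([462.72355439, -17.61880925, 702.15909603]), 'rotation': array([ 0.17319532, -0.03309738, -1.54213911])}
side {'K': array([[418.23766944,   0.        , 319.51500769],
       [  0.        , 418.23766944, 203.46965203],
       [  0.        ,   0.        ,   1.        ]]), 'k1': -0.10328842939755394, 'position': array([309.68940848, 512.96711998, 407.08367125]), 'rotation': array([ 1.03214946,  0.00358437, -2.72638265])}
{'t': 0.1, 'qpos': array([-1.31624305e+00,  3.26857430e-01, -1.93502941e-01,  1.05200252e+00,
        2.73184045e-06,  1.43661492e+00]), 'joint_velocities': array([-4.18830512e-04, -5.15394455e-04,  1.46668431e-03,  2.94564510e-04,
        7.20389291e-05,  1.64239156e-04]), 'effort': array([ 1.59836520e-03, -4.44238222e+01,  2.63038588e+01,  7.85335869e-03,
       -9.41288408e-05, -1.09014468e-05]), 'tcp_pos': array([ 208.34558636, -508.43662564,  230.57962337]), 'orientation': array([-3.14004054e+00, -2.12280745e-04,  3.88734511e-01]), 'contact_force': array([-0.24296475,  0.9166019 ,  0.09005544]), 'wrist_torque': array([-0.0148925 ,  0.03245616, -0.02824701]), 'gripper_force': 0.0, 'opening': 1.0008906789883727}
```

View pics/top0.png

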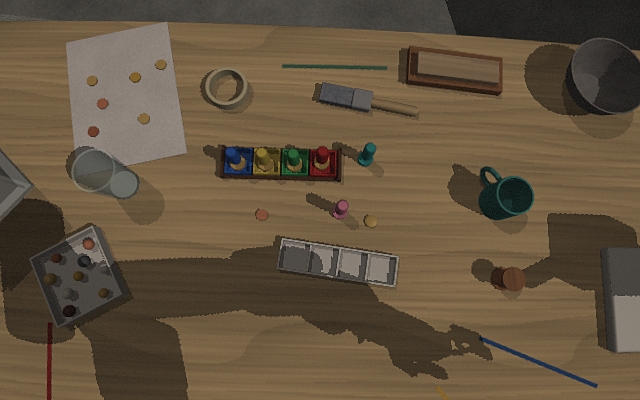

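View pics/side0.png

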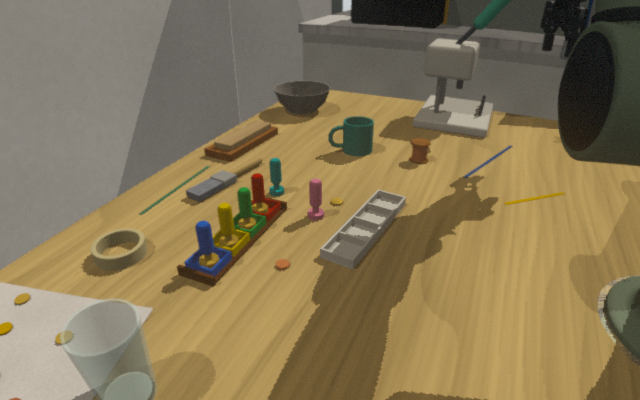

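The top view (image right = −y, image up = +x) shows the wooden rack, the farther one, at about (281,164). Its order is blue (237,160), yellow, green, red (322,160). The white rack is at about (338,262), partly in shadow. The pink decoy is at (341,208) and the turquoise one at (368,153). I'll enlarge both views.

```bash
python3 - <<'E'
import cv2
a=cv2.imread("pics/top0.png")[137:297,200:400]
cv2.imwrite("pics/top0c.png",cv2.resize(cv2.convertScaleAbs(a,alpha=1.5),None,fx=3.75,fy=3.75,interpolation=cv2.INTER_CUBIC))
b=cv2.imread("pics/side0.png")[150:290,170:420]
cv2.imwrite("pics/side0c.png",cv2.resize(b,None,fx=3.2,fy=3.2,interpolation=cv2.INTER_CUBIC))
E
```

```text
(no output)
```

View pics/top0c.png

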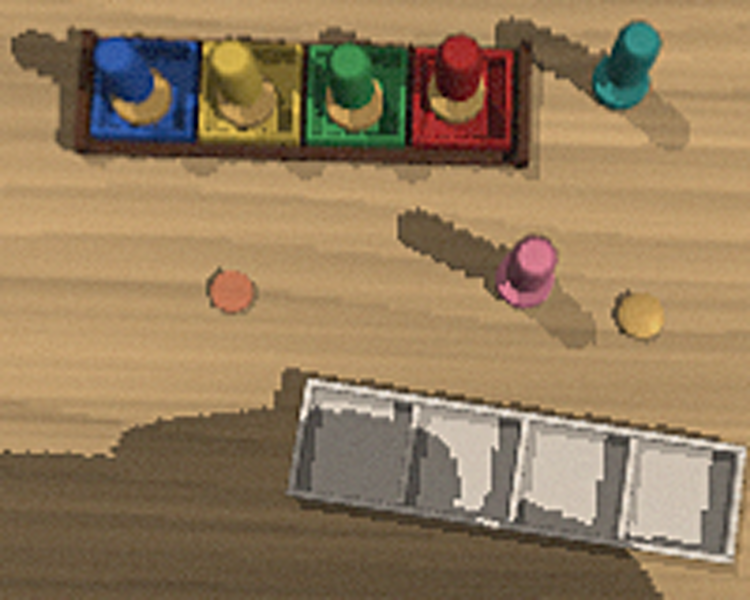

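View pics/side0c.png

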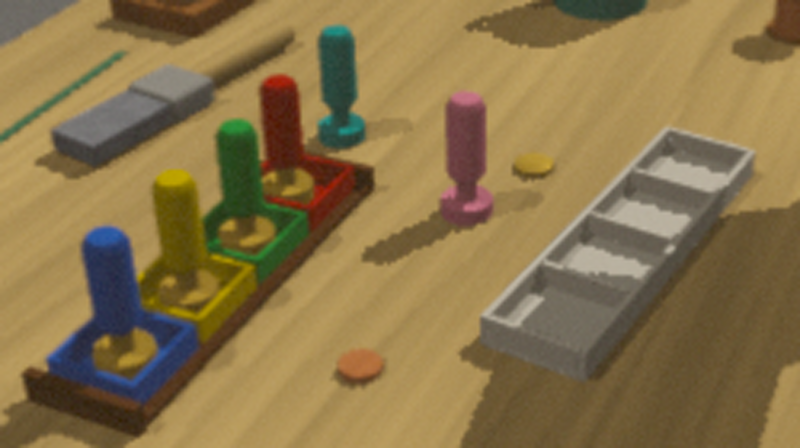

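The crops show the stamps standing in the wooden rack in the order blue, yellow, green, red from +y to −y. The white rack is turned slightly, and the pink decoy stands between the racks. I'll take crop pixels for the handle tops, feet and rack corners, cast rays, and check the results against the given sizes.

```bash
cat > h.py <<'E'
import numpy as np, cv2
from scipy.spatial.transform import Rotation as Rn
from bench import bot, solve_ik, imaging
def rays(cam, px):
    m=imaging.camera_model(cam)
    u=cv2.undistortPoints(np.array(px,float).reshape(-1,1,2),m["K"],np.array([m["k1"],0,0,0.]))[:,0]
    d=np.c_[u[:,0],-u[:,1],-np.ones(len(u))]@Rn.from_euler("xyz",m["rotation"]).as_matrix().T
    return m["position"],d/np.linalg.norm(d,axis=1)[:,None]
def plane(cam,px,z):
    p,d=rays(cam,px); return p+d*((z-p[2])/d[:,2])[:,None]
def tri(a,b):   # top pixels, side pixels -> midpoints, gaps
    (p,d),(q,e)=rays("top",a),rays("side",b); out=[]
    for u,v in zip(d,e):
        s,t=np.linalg.lstsq(np.c_[u,-v],q-p,rcond=None)[0]; A,B=p+s*u,q+t*v
        out.append([*(A+B)/2,np.linalg.norm(A-B)])
    return np.array(out)
E
python3 - <<'E'
from h import *
np.set_printoptions(precision=1,suppress=True)
T=lambda l:np.array(l)/3.75+[200,137]-0.4
S=lambda l:np.array(l)/3.2+[170,150]-0.35
print("order blue yellow green red pink turq")
print("tri tops",tri(T([(115,50),(234,55),(350,58),(460,48),(537,248),(640,33)]),S([(107,231),(176,174),(238,124),(279,79),(466,96),(338,31)])))
print("tops z81",plane("top",T([(115,50),(234,55),(350,58),(460,48)]),81))
print("feet z19",plane("top",T([(140,97),(246,100),(356,101),(458,94)]),19))
print("feet side z19",plane("side",S([(124,352),(188,286),(246,231),(289,184)]),19))
w=plane("top",T([(308,379),(745,447),(733,562),(290,494)]),18)
print("white",w,w.mean(0),np.linalg.norm(np.diff(w,axis=0),axis=1))
w=plane("side",S([(482,318),(672,128),(755,152),(590,347)]),18)
print("whiteside",w,w.mean(0),np.linalg.norm(np.diff(w,axis=0),axis=1))
c=plane("top",T([(92,38),(517,48),(511,147),(91,138)]),20)
print("cells",c,c.mean(0),np.linalg.norm(np.diff(c,axis=0),axis=1))
E
```

```text
order blue yellow green red pink turq
tri tops [[ 661.2  130.6   83.9    2.4]
 [ 661.6   76.    83.     1.2]
 [ 661.8   22.1   82.9    2. ]
 [ 668.5  -28.7   83.3    2.1]
 [ 576.5  -67.4   73.5    3.1]
 [ 681.9 -114.8   72.7    4.2]]
tops z81 [[663.3 131.9  81. ]
 [662.8  76.6  81. ]
 [663.4  22.7  81. ]
 [670.2 -28.4  81. ]]
feet z19 [[658.9 132.3  19. ]
 [659.2  78.4  19. ]
 [660.7  22.6  19. ]
 [666.4 -29.1  19. ]]
feet side z19 [[659.  134.6  19. ]
 [661.6  78.1  19. ]
 [661.8  23.9  19. ]
 [665.4 -26.6  19. ]]
white [[ 518.8   40.2   18. ]
 [ 491.9 -176.1   18. ]
 [ 436.  -170.1   18. ]
 [ 462.7   46.3   18. ]] [477.3 -64.9  18. ] [218.   56.2 218.1]
whiteside [[ 517.5   42.1   18. ]
 [ 488.4 -175.6   18. ]
 [ 435.5 -167.2   18. ]
 [ 462.4   42.5   18. ]] [476.  -64.6  18. ] [219.6  53.6 211.4]
cells [[689.  158.9  20. ]
 [691.8 -58.7  20. ]
 [639.3 -56.8  20. ]
 [636.3 155.2  20. ]] [664.1  49.6  20. ] [217.6  52.5 212. ]
```

Both views agree to within about 2 mm. Tops come out at 83 mm (expected 83), decoys at 73 mm (expected 74), and the white rack at 218 × 56 (expected 220 × 58). The fingers will close along x, across the rows. I'll do the blue stamp first, then look.

```bash
cat >> h.py <<'E'
STAMP=dict(blue=(660.5,132.3,-81),yellow=(661,77.5,-27),green=(662,22.8,27),red=(667.5,-28,81))
WC=np.array([477.,-65]); WY=-0.124; HI=140; PS=np.pi/2
def go(name, first=False):
    x,y,t=STAMP[name]
    o=[np.pi,0,PS+0.01]; ow=[np.pi,0,PS+WY]
    (bot.move_ptp if first else bot.movel)([x,y,HI+20*first],o,**({} if first else dict(max_speed=220)))
    bot.movel([x,y,40],o,max_speed=100)
    bot.grip(0.0,30); s=bot.get_state(); print(name,"opening",s["opening"],"force",s["gripper_force"])
    bot.movel([x,y,HI],max_speed=120)
    px,py=WC+t*np.array([-np.sin(WY),np.cos(WY)])
    bot.movel([px,py,HI],ow,max_speed=180)
    print("held",bot.get_state()["opening"])
    bot.movel([px,py,42],max_speed=100); bot.dwell(0.2)
    hit=bot.movel([px,py,32],max_speed=12,threshold=3)
    s=bot.get_state(); print("contact",hit,s["tcp_pos"],s["contact_force"],s["t"])
    return px,py
def release(px,py):
    bot.grip(0.6); bot.movel([px,py,HI],max_speed=150)
E
python3 - <<'E'
from h import *
for p in (PS,-PS):
    print(p,[None if (q:=solve_ik([*v[:2],40],[np.pi,0,p])) is None else q.round(2) for v in STAMP.values()],solve_ik([467,-145,36],[np.pi,0,p+WY]))
E
```

```text
1.5707963267948966 [array([ 0.09,  0.71, -0.06,  0.79,  0.  ,  1.66]), array([ 0.01,  0.7 , -0.09,  0.78,  0.  ,  1.58]), array([-0.08,  0.7 , -0.1 ,  0.78,  0.  ,  1.49]), array([-0.15,  0.71, -0.08,  0.78,  0.  ,  1.42])] [-0.45214255  0.44747768 -0.59468968  0.52862896  0.          1.24265377]
-1.5707963267948966 [array([ 0.09,  0.71, -0.06,  0.79,  0.  , -1.48]), array([ 0.01,  0.7 , -0.09,  0.78,  0.  , -1.56]), array([-0.08,  0.7 , -0.1 ,  0.78,  0.  , -1.65]), array([-0.15,  0.71, -0.08,  0.78,  0.  , -1.72])] [-0.45214255  0.44747768 -0.59468968  0.52862896  0.         -1.89893888]
```

```bash
python3 - <<'E'
from h import *
bot.grip(0.6,30)
p=go("blue",True)
cv2.imwrite("pics/side1.png",imaging.capture("side"))
E
```

```text
blue opening 0.2487926641738082 force 31.798507844796404
held 0.24391141920797182
contact True [ 467.17125083 -145.41489676   36.44727413] [-0.19713069  0.02347194  3.79475165] 9.9167
```

View pics/side1.png

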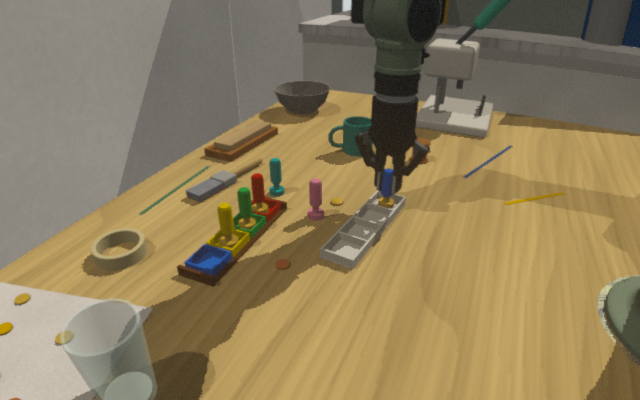

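Blue stands at (388,190) in the far compartment of the white rack, and contact came at TCP z 36.4, where I expected 36. I'll release it and carry on with the rest.

```bash
python3 - <<'E'
from h import *
s=bot.get_state()["tcp_pos"]; release(s[0],s[1])
a=imaging.capture("side")
release(*go("yellow"))
b=imaging.capture("side")
cv2.imwrite("pics/side2.png",np.vstack([cv2.resize(i[150:290,170:420],None,fx=2,fy=2) for i in (a,b)]))
print(bot.get_state()["t"])
E
```

```text
yellow opening 0.24516214936455433 force 31.41423700377345
held 0.2483636836391928
contact True [473.73085068 -91.8187445   36.6184339 ] [-0.15862693 -0.08734213  4.25063278] 18.6667
19.9583
```

View pics/side2.png

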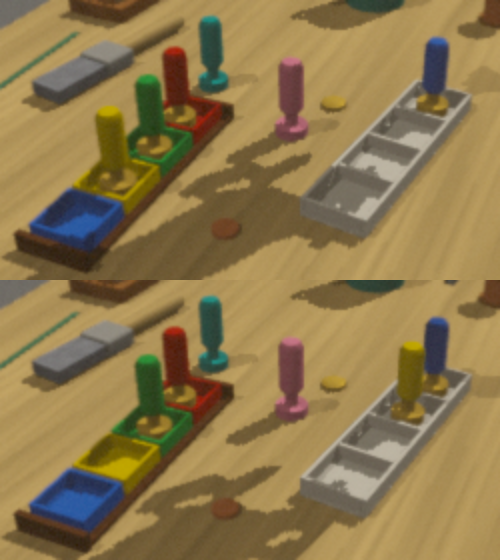

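Blue (435,70 in the lower crop's frame) and yellow (410,95) both stand upright in their compartments and the decoys haven't moved. Next are green and red, then the arm backs out of view so I can check.

```bash
python3 - <<'E'
from h import *
release(*go("green")); release(*go("red"))
bot.move_j([-1.316,0.326,-0.193,1.052,0,1.437])
cv2.imwrite("pics/top3.png",cv2.resize(cv2.convertScaleAbs(imaging.capture("top")[217:307,250:410],alpha=1.5),None,fx=5,fy=5,interpolation=cv2.INTER_CUBIC))
cv2.imwrite("pics/side3.png",cv2.resize(imaging.capture("side")[150:290,170:420],None,fx=3.2,fy=3.2,interpolation=cv2.INTER_CUBIC))
print(bot.get_state()["t"])
E
```

```text
green opening 0.2442496748728501 force 29.46187164983712
held 0.24877936474683526
contact True [480.41082559 -38.22560121  36.70766081] [-0.6222914   0.16929966  4.85026601] 26.6917
red opening 0.2452754960115896 force 31.379254873318132
held 0.24724848154516152
contact True [487.20196402  15.34300759  36.54815356] [0.80264584 0.35956419 4.84144904] 34.4833
37.975
```

View pics/top3.png

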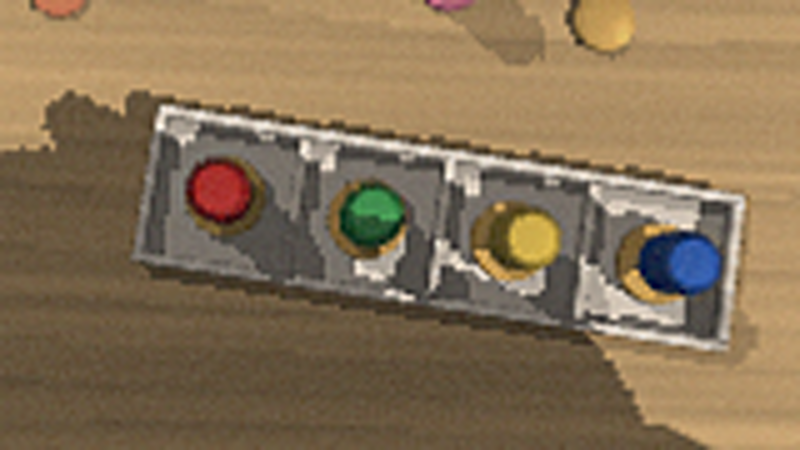

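View pics/side3.png

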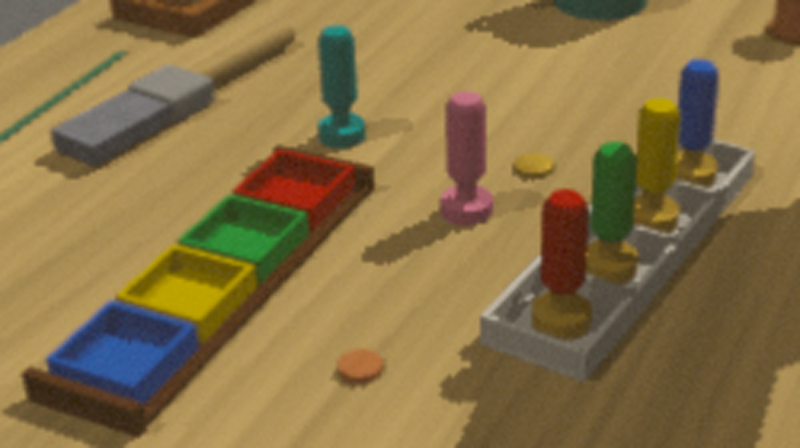

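All four stand upright in the right order. The feet in the top crop are at about red (224,196), green (369,219), yellow (511,243) and blue (656,264). One numeric check of the offsets from the compartment centres before I sign off.

```bash
python3 - <<'E'
from h import *
T=lambda l:np.array(l)/5+[250,217]-0.4
f=plane("top",T([(224,196),(369,219),(511,243),(656,264)]),15)[:,:2]
w=plane("top",T([(160,104),(745,196),(728,350),(135,259)]),18)[:,:2]
c,s=np.cos(WY),np.sin(WY); R=np.array([[c,-s],[s,c]])
print(w.mean(0),((f-w.mean(0))@R).round(1),((f-WC)@R).round(1))
E
```

```text
[477.37652522 -64.94680098] [[ -1.   81.1]
 [ -1.1  27.1]
 [ -1.8 -25.9]
 [ -1.3 -80.1]] [[ -0.6  81.2]
 [ -0.7  27.2]
 [ -1.4 -25.8]
 [ -0.9 -80. ]]
```

All feet are within 2 mm of their compartment centres, so I'm handing in.

```bash
python3 -c "
from bench import bot
print(bot.sign_off())"
```

```text
the job is handed in; nothing more can be done
None
```

All four stamps stand upright in the white rack in mirrored order (red, green, yellow, blue from its +y end), each foot measured within 2 mm of its compartment centre. The job was handed in at about 38 s; the hand-in call returned no verdict.

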